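# Swing the inspection camera with its remote stick

## Robot

A 6-joint arm with a two-finger parallel gripper is mounted at the origin on a cart in front of the work surface, level with it; the furniture and walls round the work are solid. World frame = base frame: x ahead of the robot, y to its left, z up, the work surface at z = 0. Lengths are in mm, angles in rad, forces in N, time in s.
With the tool pointing down it reaches from about 350 to 975 mm from the base axis. Payload 17.4 kg.
Tool frame: the origin (TCP) lies at the very end of the fingers, on their centre line; the grasp point (between the pads) lies 19 mm behind it; z points along the fingers, y is the line along which they close (so a half turn about z gives the same grasp; the last joint's range is limited). The gripper opens to 85 mm and grips with 20 to 120 N. Pads are 22 mm wide; open, the fingers measure 114 mm over their backs; the gripper's body (76 mm by 85 mm) begins 54 mm behind the grasp point. The pads swing forward as they close: fully open they stand 13 mm farther back than shut.
Start: joints at [1.125, 0.116, 1.442, -0, 1.584, -0.038], TCP at [267.707, 619.649, 231.303] pointing down, gripper open.
Joint ranges: [-2.83, 2.83], [-0.83, 2.19], [0.07, 2.5], [-1.14, 4.28], [0.01, 3], [-2.97, 2.97]. Speed limits (rad/s): [1.89, 1.89, 2.22, 3.14, 3.14, 3.14].

## Interface

Orientations are given as a unit quaternion [w, x, y, z].
In Python, from plant import * gives the robot as it stands.
- The arm moves only by the tool play_rows, never from a script. Its argument "increments" is a list of rows, each a list of 3 entries, a list of its own where there are three numbers: the closure, from -1 (fully open) to 1 (shut), then the shift along the world's x, y, z in m, then the turn, a rotation vector about the world's x, y, z in degrees. A call has 1 to 5 rows; each row is the pose to reach, as a shift and turn from the pose commanded when the call began; what a row does not reach only later rows make up. A row lasts 1/8 s, in which the tool goes at most 62.5 mm and 10.7 degrees, less where a joint would pass 70% of its speed; a pose out of reach is approached as far as the arm can. A call with a gripper value outside its range is refused whole. The fingers move at their own pace and stop on an object; "squeeze" is the grip in N (left out, the last holds). Time passes only in rows, so rows that repeat a pose let the fingers close. It gives the time, the measured TCP pose, the force, the opening and the grip force at its end, in the units of the state.
- state(): the state, without advancing time (a new reading comes with each control period).
- snapshot(name): name is "side" or "top" or "wrist"; returns a dict with "img" (384x512x3 uint8, red, green, blue), "fx", "fy", "cx", "cy" (pixels), "position" and "attitude" of the camera in the world. Camera axes: x right, y down, z forward; pixel columns grow to the right and rows downward; lengths in mm; the calibration is good to about 2 mm. A picture is of the moment at which its call begins. There is no depth.
- job_done(): hands the job in; it is judged then, once.
Trained networks look in a picture, given as the dict that the camera call returned (one of the last four; its "shot" number tells which), for a name from the list of things; names that differ only in an ending like _2 or _b are one class to them, and where a whole thing is asked for, a point or a joint stands for the part that bears it (a point fixed in the world has none). Each returns a list of dicts, best first, with "score" (0 to 1); they miss things now and then, are a little off and sometimes report something else, mostly with a low value. They report only what shows in the picture. A call takes as long as a camera call.
- masks_of(target, picture): "region" (384x512 bool, what is visible of it) and "bbox" ([left, top, right, bottom] in pixels, round what is visible of it).
The state is a dict: "time": time; "joint_positions": joint angles; "qd": joint speeds; "joint_torque": joint torques, N m; "eef_pos": TCP position; "tcp_rot": TCP orientation; "contact_force": force on the tool from outside, world axes, zero at the start; "wrist_torque": the same for the moment, N m; "width": finger opening in mm; "finger_force": force on a finger pad.
Only numpy, scipy, OpenCV 4.12 (cv2) and the standard library are available. Lean on these libraries where they do the work, as an engineer would, in place of code of your own. Each camera call takes 0.05 s, during which the arm holds its last target. There are 200 camera calls.

## Task

Two camera remotes stand on the bench. On the one with the red knob, tilt the stick straight toward the green arrow on its panel, well past half of its travel, hold it there for two seconds to swing the camera round, then let the stick come back upright and leave it. Do not push the red stick in any other direction, and leave the stick with the yellow knob alone.

Things in the scene. Friction and masses are not known exactly. Their poses are not given: they have to be found in the camera images.
- red_knob (a point): centre of the red knob: a smooth pear shape 31 mm across, from 16 mm below to 15 mm above this point, 118 mm above the bench when upright, on a steel shaft 10 mm thick. It stands in the middle of a grey remote 120 x 120 mm, 42 mm high (collar round the stick 49 mm), fixed to the bench, facing any way. Pinch the knob from above or push it from the side.
- red_arrow (a point): middle of the big green triangle (26 mm wide, 16 mm long) on the black panel of the red-knobbed remote, 45 mm above the bench, 41 mm from the stick's axis; the other three sides bear small white triangles. Tilt in the direction seen from above from the upright knob to this point (the x axis of this frame; z is up).
- red_lean (a joint): tilt of the red-knobbed stick toward the green arrow in rad: 0 upright, +0.45 (26 degrees) full travel, -0.45 fully away. The pivot is 70 mm below the knob's centre, so full travel moves the knob 30 mm sideways and 7 mm down. The stick tilts sideways as far too; springs centre it, about 4.5 N at the knob at full travel.
- yellow_knob (a point): centre of the yellow knob on the second remote, which is alike in all else (size, knob height, green arrow, springs); to be left alone.

How it is judged:
By the outcome, as a careful person would: the job done as asked, in the order asked, and still so for the second after the job is handed in, with the robot touching nothing.
It also fails if it takes over 32 s, if anything falls off the work surface, if the arm or the gripper's body presses on something with over 40 N, if the wrist force passes 120 N, or if a joint passes its speed limit or range.

## Working session

There is one attempt and no reset: what is moved stays moved. The work goes in short steps, Python scripts to look and compute and a tool call to move; the robot and the scene stay as the last step left them, time stands still between calls to the robot, and variables do not carry over. Pictures are saved under pics/ and viewed, at most 10 in all, crops included, and the job is handed in when it is done.

Besides the shell and the picture viewer there is one more tool, called as name(argument=value, ...) on one line, values as JSON. play_rows: Moves the arm, as the interface text tells. Its arguments: {"type":"object","properties":{"increments":{"type":"array"},"squeeze":{"type":"number"}},"required":["increments"]}

```bash
mkdir -p pics; cat > h.py <<'E'
from plant import *
import numpy as np, cv2
from scipy.spatial.transform import Rotation as R
def rot(c):
    a=np.array(c["attitude"]); 
    return a if a.shape==(3,3) else R.from_quat([a[1],a[2],a[3],a[0]]).as_matrix()
def ray(c,u,v):
    d=rot(c)@np.array([(u-c["cx"])/c["fx"],(v-c["cy"])/c["fy"],1]); return np.array(c["position"]),d
def atz(c,u,v,z):
    p,d=ray(c,u,v); return p+d*(z-p[2])/d[2]
def save(c,n): cv2.imwrite("pics/"+n,cv2.cvtColor(c["img"],cv2.COLOR_RGB2BGR))
E
python3 - <<'E'
from h import *
for n in("top","side"):
    c=snapshot(n); save(c,n+".png"); print(n,c["position"],c["attitude"],c["fx"])
    for t,z in(("red_knob",118),("red_arrow",45),("yellow_knob",118)):
        for m in masks_of(t,c)[:3]:
            v,u=np.nonzero(m["region"]); print(t,m["score"],m["bbox"],u.mean().round(1),v.mean().round(1),atz(c,u.mean(),v.mean(),z).round(1))
s=state();print(s["time"],s["eef_pos"],s["tcp_rot"],s["width"])
E
python3 -c "
import cv2,numpy as np
cv2.imwrite('pics/both.png',cv2.resize(np.vstack([cv2.imread('pics/top.png'),cv2.imread('pics/side.png')]),(400,600)))"
```

```text
top [ 395.63978221   78.77725426 1226.43866136] [ 0.03336682 -0.69725182  0.71542239 -0.02995605] 458.77287034779056
red_knob 0.6 [339.5, 183.8, 351.8, 195.3] 343.6 190.6 [ 502.1 -125.5  118. ]
red_arrow 0.61 [313.5, 167.8, 362.6, 219.6] 337.8 193.2 [ 502.7 -123.7   45. ]
yellow_knob 0.45 [196.6, 177.4, 207.7, 191.7] 199.6 183.1 [529.4 223.8 118. ]
side [ 586.46487127 -437.01575389 1041.58983971] [-0.2632678   0.96210313  0.0692971  -0.01567011] 428.97852423856943
red_knob 0.46 [229.0, 275.1, 245.6, 292.7] 236.4 281.5 [ 503.3 -133.   118. ]
red_arrow 0.63 [211.3, 265.5, 268.1, 318.1] 237.5 292.6 [ 503.9 -135.2   45. ]
yellow_knob 0.62 [262.8, 146.4, 270.5, 169.3] 267.9 157.1 [529.5 212.  118. ]
0.4 [267.6817263  619.64322172 231.20955919] [-3.01117818e-05  2.02477864e-01  9.79286837e-01 -6.71502991e-05] 85.34683248335521
```

View pics/top.png

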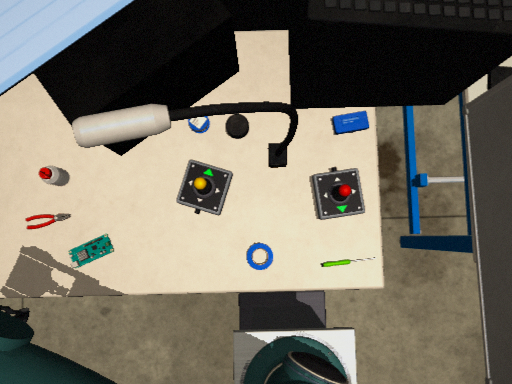

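View pics/side.png

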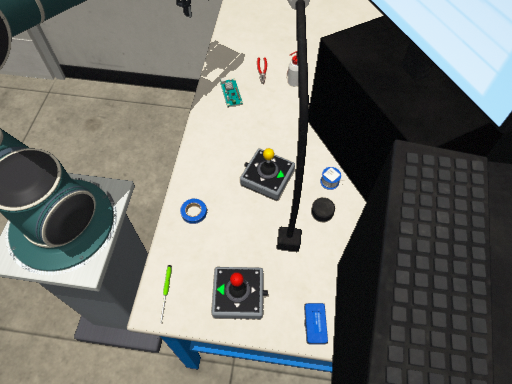

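The top view shows the red knob at (344,190) with its green arrow at (342,209), on the robot's side of it. The yellow knob is at (201,184). The side view shows the red knob at (236,280), its green arrow at (221,289), and the lamp gooseneck beyond x≈600 mm. I'll triangulate by colour.

```bash
cat > loc.py <<'E'
from h import *
from scipy.optimize import least_squares
def blobs(c,boxk,boxg):
    hsv=cv2.cvtColor(c["img"],cv2.COLOR_RGB2HSV); o=[]
    for (x0,y0,x1,y1),k in((boxk,'r'),(boxg,'g')):
        H,S,V=[hsv[y0:y1,x0:x1,i].astype(int) for i in range(3)]
        m=(S>130)&(V>60)&(((H<8)|(H>172)) if k=='r' else ((H>45)&(H<80)))
        v,u=np.nonzero(m); o.append((u.mean()+x0,v.mean()+y0)); print(k,m.sum(),np.round(o[-1],1),u.min()+x0,u.max()+x0,v.min()+y0,v.max()+y0)
    return o
def tri(cs,uvs):
    A=np.zeros((3,3));b=np.zeros(3)
    for c,(u,v) in zip(cs,uvs):
        p,d=ray(c,u,v); d/=np.linalg.norm(d); P=np.eye(3)-np.outer(d,d); A+=P;b+=P@p
    return np.linalg.solve(A,b)
if __name__=="__main__":
    ct,cs=snapshot("top"),snapshot("side")
    t=blobs(ct,(325,175,365,205),(320,200,365,220)); s=blobs(cs,(220,265,255,300),(205,275,232,305))
    for i,z in((0,118),(1,45)):
        print(tri([ct,cs],[t[i],s[i]]).round(1),atz(ct,*t[i],z).round(1),atz(cs,*s[i],z).round(1))
    im=np.hstack([cv2.resize(c["img"][y:y+75,x:x+75],(400,400),interpolation=cv2.INTER_NEAREST) for c,x,y in((ct,303,158),(cs,200,255))])
    cv2.imwrite("pics/crop.png",im[:,:,::-1])
E
python3 loc.py
```

```text
r 126 [344.6 189.9] 339 351 184 196
g 45 [341.8 207.6] 337 346 205 211
r 156 [236.4 278.8] 230 243 272 286
g 61 [221.3 288.9] 217 224 284 294
[ 503.  -127.6  120.6] [ 503.8 -127.9  118. ] [ 502.3 -126.9  118. ]
[ 464.8 -132.2   46. ] [ 465.1 -132.3   45. ] [ 464.4 -132.    45. ]
```

View pics/crop.png

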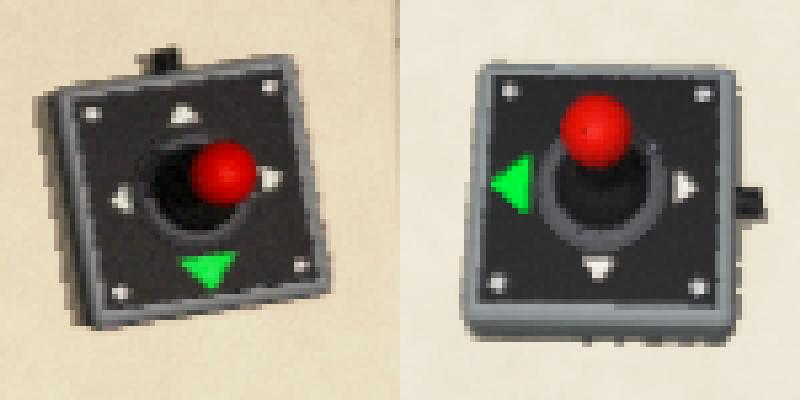

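The crop shows the red knob upright at the centre of its panel, with the green triangle toward -x. I'll refine the heading from the four panel screws, then work out the grasp yaw.

```bash
python3 - <<'E'
from h import *
from plant import *
c=snapshot("top"); k=75/400
P=[atz(c,303+x*k-.5,158+y*k-.5,44) for x,y in((92,113),(270,87),(120,292),(302,265))]
tl,tr,bl,br=P; print("top",np.mean(P,0).round(1),[np.degrees(np.arctan2(*(q[1::-1]))).round(1) for q in(bl-tl,br-tr)],[np.degrees(np.arctan2(*(q[1::-1]))).round(1)-90 for q in(tl-tr,bl-br)])
c=snapshot("side")
P=[atz(c,200+(x-400)*k-.5,255+y*k-.5,44) for x,y in((510,91),(703,94),(498,283),(699,287))]
tl,tr,bl,br=P; print("side",np.mean(P,0).round(1),[np.degrees(np.arctan2(*(q[1::-1]))).round(1) for q in(tl-tr,bl-br)],[np.degrees(np.arctan2(*(q[1::-1]))).round(1)-90 for q in(tl-bl,tr-br)])
E
```

```text
top [ 503.4 -127.6   44. ] [np.float64(-173.3), np.float64(-172.4)] [np.float64(6.900000000000006), np.float64(7.0)]
side [ 502.5 -127.6   44. ] [np.float64(-172.7), np.float64(-172.9)] [np.float64(7.200000000000003), np.float64(7.0)]
```

```bash
python3 - <<'E'
from h import *
t,s=snapshot("top"),snapshot("side"); Rs=rot(s)
for uv in((293,120),(270,105),(230,108),(180,115),(120,125)):
    print(uv,end=' ')
    for z in range(100,800,100):
        X=atz(t,*uv,z); q=Rs.T@(X-np.array(s["position"])); print(z,X[:2].round(),(q[:2]/q[2]*s["fx"]+[s["cx"],s["cy"]]).round(),end=' | ')
    print()
E
```

```text
(293, 120) 100 [684. -10.] [320. 245.] | 200 [659.  -2.] [315. 222.] | 300 [633.   6.] [309. 194.] | 400 [607.  14.] [301. 161.] | 500 [582.  22.] [292. 120.] | 600 [556.  29.] [280.  69.] | 700 [531.  37.] [264.   2.] | 
(270, 105) 100 [724.  47.] [338. 226.] | 200 [695.  49.] [333. 204.] | 300 [666.  52.] [326. 177.] | 400 [637.  55.] [319. 145.] | 500 [608.  58.] [309. 105.] | 600 [578.  61.] [297.  55.] | 700 [549.  64.] [282. -10.] | 
(230, 108) 100 [719. 147.] [338. 191.] | 200 [691. 141.] [333. 170.] | 300 [662. 135.] [327. 145.] | 400 [633. 129.] [319. 114.] | 500 [604. 123.] [310.  77.] | 600 [576. 117.] [299.  30.] | 700 [547. 111.] [284. -32.] | 
(180, 115) 100 [705. 273.] [335. 150.] | 200 [677. 256.] [330. 131.] | 300 [650. 238.] [324. 108.] | 400 [622. 221.] [317.  80.] | 500 [595. 204.] [309.  45.] | 600 [568. 187.] [298.   1.] | 700 [540. 169.] [284. -57.] | 
(120, 125) 100 [683. 423.] [330. 108.] | 200 [658. 393.] [326.  90.] | 300 [632. 362.] [320.  68.] | 400 [607. 332.] [314.  42.] | 500 [581. 301.] [306.  10.] | 600 [556. 270.] [295. -30.] | 700 [530. 240.] [282. -84.] |
```

play_rows(increments=[[-1, [0.006, -0.04, 0], [0, 0, 3]], [-1, [0.014, -0.09, 0], [0, 0, 6]], [-1, [0.022, -0.145, 0], [0, 0, 9]], [-1, [0.03, -0.2, 0], [0, 0, 12]], [-1, [0.038, -0.255, 0], [0, 0, 15]]], squeeze=20)

```text
time: 1.32
eef_pos: [305.6, 363.0, 231.4]
tcp_rot: [0.0, 0.072, 0.997, 0.0]
contact_force: [0.8, -1.1, 0.5]
width: 85.7
finger_force: 0.0
```

play_rows(increments=[[-1, [0.008, -0.055, 0], [0, 0, 3]], [-1, [0.016, -0.11, 0], [0, 0, 6]], [-1, [0.024, -0.165, 0], [0, 0, 9]], [-1, [0.05, -0.215, -0.005], [0, 0, 12]], [-1, [0.075, -0.265, -0.01], [0, 0, 15.4]]])

```text
time: 1.95
eef_pos: [381.0, 97.9, 221.7]
tcp_rot: [0.001, -0.062, 0.998, 0.0]
contact_force: [0.8, 0.3, -0.2]
width: 85.3
finger_force: 0.0
```

play_rows(increments=[[-1, [0.025, -0.048, -0.005], [0, 0, 0]], [-1, [0.05, -0.096, -0.01], [0, 0, 0]], [-1, [0.075, -0.144, -0.015], [0, 0, 0]], [-1, [0.1, -0.19, -0.02], [0, 0, 0]], [-1, [0.122, -0.23, -0.021], [0, 0, 0]]])

```text
time: 2.58
eef_pos: [503.2, -132.3, 200.0]
tcp_rot: [-0.0, -0.061, 0.998, 0.0]
contact_force: [0.8, 0.6, -0.2]
width: 85.4
finger_force: 0.0
```

play_rows(increments=[[-1, [0, 0.005, -0.02], [0, 0, 0]], [-1, [0, 0.005, -0.045], [0, 0, 0]], [-1, [0, 0.005, -0.07], [0, 0, 0]], [-1, [0, 0.005, -0.09], [0, 0, 0]], [-1, [0, 0.005, -0.102], [0, 0, 0]]])

```text
time: 3.2
eef_pos: [502.4, -124.8, 97.2]
tcp_rot: [-0.0, -0.062, 0.998, 0.0]
contact_force: [0.5, 0.7, -0.3]
width: 85.1
finger_force: 0.0
```

```bash
python3 - <<'E'
from h import *
cs=[snapshot(n) for n in("top","side","wrist")]
t,s,w=cs
im=np.hstack([cv2.resize(i,(260,260),interpolation=cv2.INTER_AREA) for i in(t["img"][140:240,290:390],s["img"][230:330,190:290],w["img"])])
cv2.imwrite("pics/d1.png",im[:,:,::-1])
E
```

```text
(no output)
```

View pics/d1.png

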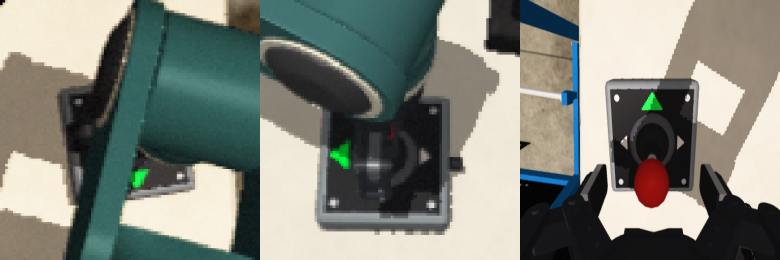

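The wrist view shows the knob centred between the pads, with the green arrow at the top of the frame. I'll check the numbers.

```bash
python3 - <<'E'
from h import *
w=snapshot("wrist")
hsv=cv2.cvtColor(w["img"],cv2.COLOR_RGB2HSV).astype(int);H,S,V=hsv[...,0],hsv[...,1],hsv[...,2]
m=((H<8)|(H>172))&(S>130)&(V>50); v,u=np.nonzero(m); print(m.sum(),u.min(),u.max(),v.min(),v.max())
print(w["position"],atz(w,(u.min()+u.max())/2,(v.min()+v.max())/2,118))
m=(H>45)&(H<80)&(S>130)&(V>60); v,u=np.nonzero(m);print(atz(w,u.mean(),v.mean(),45))
s=state();print(s["time"],s["eef_pos"],s["contact_force"])
E
```

```text
3897 225 293 232 304
[ 430.26857253 -133.19324888  241.83040578] [ 504.07000819 -125.80868334  118.        ]
[ 464.42130641 -130.83422671   45.        ]
3.4 [ 502.94087449 -125.29812122   98.88979382] [0.57340322 0.8346237  0.43565623]
```

play_rows(increments=[[-1, [0, -0.001, 0], [0, 0, 0]], [1, [0, -0.001, 0], [0, 0, 0]], [1, [0, -0.001, 0], [0, 0, 0]], [1, [0, -0.001, 0], [0, 0, 0]], [1, [0, -0.001, 0], [0, 0, 0]]], squeeze=20)

```text
time: 4.03
eef_pos: [502.8, -126.4, 98.5]
tcp_rot: [0.0, -0.061, 0.998, -0.0]
contact_force: [0.7, -0.2, 1.3]
width: 28.7
finger_force: 19.7
```

play_rows(increments=[[1, [0, 0, 0], [0, 0, 0]], [1, [0, 0, 0], [0, 0, 0]]])

```text
time: 4.28
eef_pos: [502.8, -126.4, 98.5]
tcp_rot: [0.0, -0.061, 0.998, -0.0]
contact_force: [-0.4, -0.5, 4.6]
width: 29.3
finger_force: 19.8
```

play_rows(increments=[[0, [0, 0, 0], [0, 0, 0]], [0, [0, 0, 0], [0, 0, 0]], [0, [0, -0.0005, -0.005], [0, 0, 0]], [0, [0, -0.0005, -0.005], [0, 0, 0]], [1, [0, -0.0005, -0.005], [0, 0, 0]]])

```text
time: 4.9
eef_pos: [502.7, -126.8, 93.2]
tcp_rot: [-0.0, -0.061, 0.998, 0.0]
contact_force: [0.3, 0.5, 1.5]
width: 28.7
finger_force: 19.7
```

play_rows(increments=[[1, [0, 0, 0], [0, 0, 0]], [1, [0, 0, 0], [0, 0, 0]], [1, [0, 0, 0], [0, 0, 0]], [1, [0, 0, 0], [0, 0, 0]]])

```text
time: 5.4
eef_pos: [502.7, -126.8, 93.3]
tcp_rot: [-0.0, -0.061, 0.998, 0.0]
contact_force: [0.2, 0.0, -0.6]
width: 29.0
finger_force: 19.9
```

play_rows(increments=[[1, [-0.0034, -0.0004, -0.0001], [0.53, -4.33, 0]], [1, [-0.0068, -0.0008, -0.0005], [1.06, -8.65, 0]], [1, [-0.0102, -0.00125, -0.0012], [1.6, -13.0, 0]], [1, [-0.0135, -0.00165, -0.0021], [2.13, -17.3, 0]], [1, [-0.0167, -0.002, -0.0032], [2.66, -21.6, 0]]])

```text
time: 6.02
eef_pos: [486.1, -128.8, 90.3]
tcp_rot: [0.19, -0.06, 0.98, 0.011]
contact_force: [6.5, 1.8, -5.5]
width: 28.6
finger_force: 20.2
```

play_rows(increments=[[1, [0, 0, 0], [0, 0, 0]], [1, [0, 0, 0], [0, 0, 0]]])

```text
time: 6.28
eef_pos: [486.1, -128.9, 90.2]
tcp_rot: [0.188, -0.06, 0.98, 0.011]
contact_force: [5.1, 1.3, -4.0]
width: 28.7
finger_force: 20.8
```

```bash
python3 - <<'E'
from h import *
t,s,w=[snapshot(n) for n in("top","side","wrist")]
im=np.hstack([cv2.resize(i,(260,260),interpolation=cv2.INTER_AREA) for i in(t["img"][140:240,290:390],s["img"][230:330,190:290],w["img"])])
cv2.imwrite("pics/d2.png",im[:,:,::-1])
z=state();print(z["time"],z["eef_pos"],z["tcp_rot"],z["contact_force"],z["wrist_torque"],z["width"])
E
```

```text
6.425 [ 486.33584523 -128.81509372   90.27930641] [ 0.18771768 -0.06027165  0.98030433  0.01152494] [ 5.04825339  0.80224896 -2.54900921] [ 0.16135343 -0.27953126  0.02597035] 28.77594914182416
```

View pics/d2.png

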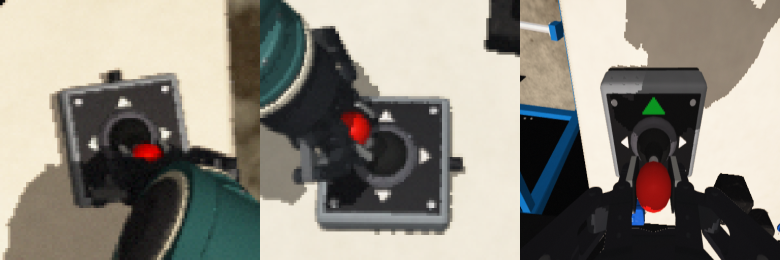

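The stick is leaned toward the arrow and gripped between the pads, with a spring force of about 5 N. Now I'll hold.

play_rows(increments=[[1, [0, 0, 0], [0, 0, 0]], [1, [0, 0, 0], [0, 0, 0]], [1, [0, 0, 0], [0, 0, 0]], [1, [0, 0, 0], [0, 0, 0]], [1, [0, 0, 0], [0, 0, 0]]])

```text
time: 7.05
eef_pos: [486.0, -128.9, 90.1]
tcp_rot: [0.188, -0.06, 0.98, 0.012]
contact_force: [4.4, 1.3, -2.8]
width: 28.5
finger_force: 20.9
```

play_rows(increments=[[1, [0, 0, 0], [0, 0, 0]], [1, [0, 0, 0], [0, 0, 0]], [1, [0, 0, 0], [0, 0, 0]], [1, [0, 0, 0], [0, 0, 0]], [1, [0, 0, 0], [0, 0, 0]]])

```text
time: 7.68
eef_pos: [486.0, -128.9, 90.1]
tcp_rot: [0.188, -0.06, 0.98, 0.012]
contact_force: [5.0, 0.8, -1.3]
width: 29.0
finger_force: 20.9
```

play_rows(increments=[[1, [0, 0, 0], [0, 0, 0]], [1, [0, 0, 0], [0, 0, 0]], [1, [0, 0, 0], [0, 0, 0]], [1, [0, 0, 0], [0, 0, 0]], [1, [0, 0, 0], [0, 0, 0]]])

```text
time: 8.3
eef_pos: [486.0, -128.9, 90.1]
tcp_rot: [0.188, -0.06, 0.98, 0.012]
contact_force: [4.3, 1.5, -1.4]
width: 28.7
finger_force: 21.0
```

play_rows(increments=[[1, [0, 0, 0], [0, 0, 0]], [1, [0, 0, 0], [0, 0, 0]], [1, [0, 0, 0], [0, 0, 0]]])

```text
time: 8.68
eef_pos: [486.0, -128.8, 90.1]
tcp_rot: [0.188, -0.06, 0.98, 0.012]
contact_force: [4.6, 2.4, -1.8]
width: 29.0
finger_force: 21.0
```

play_rows(increments=[[1, [0.0033, 0.0004, 0.0012], [-0.53, 4.3, 0]], [1, [0.0066, 0.0008, 0.0021], [-1.06, 8.6, 0]], [1, [0.01, 0.0012, 0.0027], [-1.6, 13.0, 0]], [1, [0.0134, 0.0016, 0.0031], [-2.13, 17.3, 0]], [1, [0.0167, 0.002, 0.0032], [-2.66, 21.6, 0]]])

```text
time: 9.3
eef_pos: [502.6, -126.9, 93.3]
tcp_rot: [-0.002, -0.061, 0.998, -0.0]
contact_force: [-0.5, 1.8, -0.2]
width: 28.6
finger_force: 21.0
```

play_rows(increments=[[1, [0, 0, 0], [0, 0, 0]], [1, [0, 0, 0], [0, 0, 0]], [1, [0, 0, 0], [0, 0, 0]]])

```text
time: 9.68
eef_pos: [502.2, -126.9, 93.3]
tcp_rot: [0.0, -0.061, 0.998, 0.0]
contact_force: [0.4, 0.6, 0.2]
width: 28.9
finger_force: 21.1
```

Back upright with almost no force on the tool. Next I'll release, rise and back off.

play_rows(increments=[[0, [0, 0, 0], [0, 0, 0]], [-1, [0, 0, 0], [0, 0, 0]], [-1, [0, 0, 0], [0, 0, 0]], [-1, [0, 0, 0], [0, 0, 0]], [-1, [0, 0, 0], [0, 0, 0]]])

```text
time: 10.3
eef_pos: [502.7, -126.9, 93.3]
tcp_rot: [-0.0, -0.061, 0.998, -0.0]
contact_force: [0.0, 0.2, 0.3]
width: 85.4
finger_force: 0.0
```

play_rows(increments=[[-1, [0, 0, 0.015], [0, 0, 0]], [-1, [0, 0, 0.04], [0, 0, 0]], [-1, [0, 0, 0.07], [0, 0, 0]], [-1, [0, 0, 0.1], [0, 0, 0]], [-1, [0, 0, 0.12], [0, 0, 0]]])

```text
time: 10.92
eef_pos: [503.0, -126.9, 215.7]
tcp_rot: [0.001, -0.061, 0.998, -0.0]
contact_force: [-0.6, -0.9, -0.1]
width: 85.5
finger_force: 0.0
```

play_rows(increments=[[-1, [-0.03, 0.03, 0.005], [0, 0, 0]], [-1, [-0.06, 0.07, 0.005], [0, 0, 0]], [-1, [-0.09, 0.11, 0.005], [0, 0, 0]], [-1, [-0.11, 0.15, 0.005], [0, 0, 0]], [-1, [-0.11, 0.17, 0.005], [0, 0, 0]]])

```text
time: 11.55
eef_pos: [391.6, 44.6, 219.1]
tcp_rot: [0.001, -0.062, 0.998, 0.0]
contact_force: [0.9, -0.4, 0.0]
width: 85.7
finger_force: 0.0
```

```bash
python3 loc.py; cp pics/crop.png pics/crop_end.png; python3 -c "
from plant import *
s=state();print(s['time'],s['eef_pos'],s['contact_force'])"
```

```text
r 129 [344.7 190.1] 339 351 184 196
g 45 [341.8 207.6] 337 346 205 211
r 153 [236.1 279. ] 230 242 272 286
g 61 [221.3 288.9] 217 224 284 294
[ 502.5 -128.   120.3] [ 503.3 -128.2  118. ] [ 501.8 -127.4  118. ]
[ 464.8 -132.2   46. ] [ 465.1 -132.3   45. ] [ 464.4 -132.    45. ]
11.65 [392.37139482  44.52834218 218.83466723] [0.58730301 0.52880203 0.02347316]
```

View pics/crop_end.png

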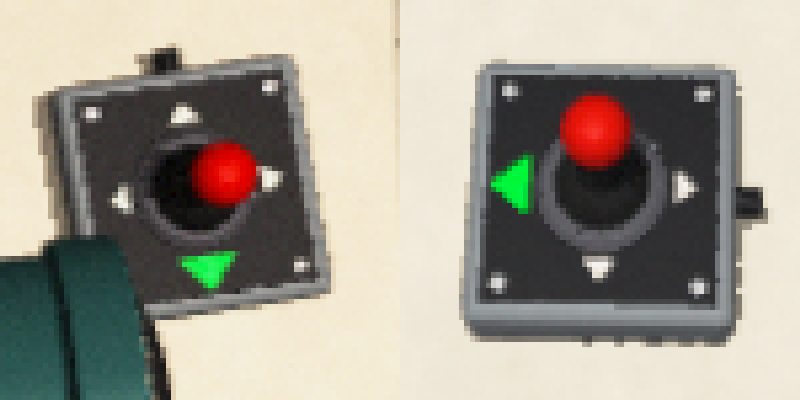

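The red stick is upright again, with the knob at its original pixels, and the gripper is clear of it.

```bash
python3 -c "
from plant import *
print(job_done())"
```

```text
the job is handed in; nothing more can be done
None
```

I tilted the red stick toward its green arrow to about 85% of its travel, held it there about 2.6 s, then brought it back upright and released it. The yellow stick was not touched, and the job was handed in at about 12 s.

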